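Close up the decorator's brush case

ROBOT

A 6-joint arm with a two-finger parallel gripper is mounted at the origin on the work surface. World frame = base frame: x ahead of the robot, y to its left, z up, the work surface at z = 0. Lengths are in mm, angles in degrees, forces in N, time in s.
With the tool pointing down it reaches from about 325 to 925 mm from the base axis. Payload 3.1 kg.
Tool frame: the origin (TCP) lies at the very end of the fingers, on their centre line; the grasp point (between the pads) lies 19 mm behind it; z points along the fingers, y is the line along which they close (so a half turn about z gives the same grasp; the last joint's range is limited). The gripper opens to 85 mm and grips with 20 to 120 N. Pads are 22 mm wide; open, the fingers measure 114 mm over their backs; the gripper's body (76 mm by 85 mm) begins 54 mm behind the grasp point. The pads swing forward as they close: fully open they stand 13 mm farther back than shut.
Start: joints at [61.983, 12.427, 92.441, -0, 75.132, -6.429], TCP at [229.949, 581.173, 231.3] pointing down, gripper open.
Joint ranges: [-157.48, 157.48], [-44.54, 120.13], [17.64, 146.25], [-64.5, 244.5], [7.68, 150.69], [-147.95, 147.95]. Speed limits (degrees/s): [159.86, 159.86, 180, 180, 180, 180].

INTERFACE

Orientations are given as a 3x3 rotation matrix whose columns are the frame's x, y, z axes.
In Python, from bench import bot gives the robot as it stands.
- The arm moves only by the tool carry_out, never from a script. Its argument "plan" is one flat list of numbers, 7 for each row, row after row: the shift along the tool's x, y, z in mm, then the turn, a rotation vector about the tool's x, y, z in degrees, then the finger opening in mm, from 0 to 85.4. In form: [tx, ty, tz, ax, ay, az, gripper, tx, ty, tz, ax, ay, az, gripper, ...]. A call has 1 to 5 rows; each row is the pose to reach, as a shift and turn from the pose commanded when the call began, along the tool's axes at that moment; what a row does not reach only later rows make up. A row lasts 1/8 s, in which the tool goes at most 62.5 mm and 10.7 degrees, less where a joint would pass 70% of its speed; a pose out of reach is approached as far as the arm can. A call with a gripper value outside its range is refused whole. The fingers move at their own pace and stop on an object; "newtons" is the grip in N (left out, the last holds). Time passes only in rows, so rows that repeat a pose let the fingers close. It gives the time, the measured TCP pose, the force, the opening and the grip force at its end, in the units of the state.
- bot.get_obs(): the state, without advancing time (a new reading comes with each control period).
- bot.capture(name): name is "scene" or "side" or "wrist"; returns (picture, depth): 384x512x3 uint8, red, green, blue; 384x512 float32, mm along the optical axis (not along the pixel's ray), 0 where there is no reading.
- bot.camera_info(name): a dict with "fx", "fy", "cx", "cy" (pixels), "R" (3x3) and "t" (3): a world point X has camera coordinates R X + t. Camera axes: x right, y down, z forward; pixel columns grow to the right and rows downward; lengths in mm; the calibration is good to about 2 mm. A picture is of the moment at which its call begins: read the wrist's pose just before it. camera_info takes no time and is no camera call; for the wrist camera it gives the pose at the moment of the call.
- bot.finish_job(): hands the job in; it is judged then, once.
The state is a dict: "time_s": time; "joints": joint angles; "joint_velocities": joint speeds; "tau": joint torques, N m; "eef_pos": TCP position; "tool_rot": TCP orientation; "ft_force": force on the tool from outside, world axes, zero at the start; "torque": the same for the moment, N m; "opening": opening from 0.0 (shut) to 1.0 (fully open); "finger_force": force on a finger pad.
Only numpy, scipy, OpenCV 4.12 (cv2) and the standard library are available. Lean on these libraries where they do the work, as an engineer would, in place of code of your own. Each camera call takes 0.05 s, during which the arm holds its last target. There are 200 camera calls.

TASK

Pack up the wooden brush case on the bench: first push the upright inner flap down flat into the case, then swing the open cover right over until it is fully shut on top. Only push on the outer faces and edges of the flap and cover with the fingers: do not grip them or press on their grey felt linings, and do not bring the cover over before the flap is down. Leave the pots and tools around the case where they stand.

Things in the scene. Friction and masses are not known exactly. Their poses are not given: they have to be found in the camera images.
- case: Open wooden brush case, fixed to the bench, 240 x 200 x 80 mm (its x, y, z), walls 8 mm; origin at the centre of its underside. The cover is hinged on its +y rim, the inner flap just inside its -y wall; both hinge lines run along its x axis. A small dark carrying handle sticks out 27 mm from the middle of its -x wall, 45 mm up.
- flap (a joint): Angle of the inner flap, a plain light wooden panel 206 mm (along the hinge) x 140 mm x 6 mm: 0 lies flat in the case, reaching towards the case's +y with its outer face upward 61 mm above the bench (that is the stop), 1.57 stands upright, its outer face towards the case's -y; range 0 to 1.65. Stiff hinge: it stays where it is left; pushing it takes about 1 to 3 N near the free edge.
- cover (a joint): Angle of the cover, a wooden board 240 mm (along the hinge) x 200 mm x 10 mm: 0 is shut, lying on the rim with its outer face upward 90 mm above the bench (that is the stop), 1.57 stands upright with its outer face towards the case's +y, more leans back outward; range 0 to 2.0. Stiff hinge: it stays where it is left; pushing it takes about 2 to 5 N near the free edge.
- flap_hinge (a point): Middle of the flap's hinge axis, in the case frame at (0, -84, 55) mm. The flap's outer face is 6 mm from the plane through this axis, its felt side 3 mm on the other side.
- flap_edge (a point): Middle of the flap's free edge on its outer face, 140 mm from the hinge axis.
- cover_hinge (a point): Middle of the cover's hinge axis, in the case frame at (0, 100, 80) mm. The cover's outer face is 10 mm from the plane through this axis, its felt side 4 mm on the other side.
- cover_edge (a point): Middle of the cover's free edge on its outer face, 200 mm from the hinge axis.
- flap_felt (a point): Grey felt lining on the flap's inner side (hidden underneath once the flap lies flat), 186 x 120 x 3 mm, 10 mm in from the flap's edges; this point is the middle of its face. The rules call this pad flap_c1. Not to be pressed on.
- cover_felt (a point): Grey felt lining on the cover's inner side (hidden underneath once the cover is shut), 212 x 172 x 4 mm, 14 mm in from the cover's edges; this point is the middle of its face. The rules call this pad cover_c1. Not to be pressed on.
- crock: Bystander: loose terracotta crock 84 mm wide, 100 mm high, with brushes up to 220 mm high, at the case's +x end; origin under its centre.
- jar: Bystander: loose small jar 60 mm wide, 70 mm high, on the cover's side of the case; origin under its centre.
- bowl: Bystander: loose small white bowl 68 mm wide, 40 mm high, on the flap's side of the case; origin under its centre.
- spatula: Bystander: loose spatula 180 mm long lying on the bench to the right, in front of the case; origin under its middle.
- vase: Bystander: loose white bisque vase 156 mm wide, 220 mm high, to the left; origin under its centre.
- cup_tall: Bystander: loose plaster cup 80 mm wide, 110 mm high, to the right; origin under its centre.
- cup_low: Bystander: loose plaster cup 84 mm wide, 75 mm high, to the right; origin under its centre.

How it is judged:
By the outcome, as a careful person would: the job done as asked, in the order asked, and still so for the second after the job is handed in, with the robot touching nothing.
It also fails if it takes over 62 s, if anything falls off the work surface, if the arm or the gripper's body presses on something with over 40 N, if the wrist force passes 120 N, or if a joint passes its speed limit or range.

## Working session

There is one attempt and no reset: what is moved stays moved. The work goes in short steps, Python scripts to look and compute and a tool call to move; the robot and the scene stay as the last step left them, time stands still between calls to the robot, and variables do not carry over. Pictures are saved under pics/ and viewed, at most 10 in all, crops included, and the job is handed in when it is done.

Besides the shell and the picture viewer there is one more tool, called after "Request:" in YAML: its name, and indented under it one key for each argument. carry_out: Moves the arm, as the interface text tells. Its arguments: {"type":"object","properties":{"plan":{"type":"array","items":{"type":"number"}},"newtons":{"type":"number"}},"required":["plan"]}

```bash
mkdir -p pics; python3 - <<'E'
from bench import bot
import cv2,numpy as np
for n in("scene","side"):
    p,d=bot.capture(n); cv2.imwrite(f"pics/{n}0.png",p[:,:,::-1]); np.savez(f"{n}0.npz",p=p,d=d,**bot.camera_info(n))
    c=bot.camera_info(n); print(n,c["fx"],c["cx"],c["cy"],-c["R"].T@c["t"])
print(bot.get_obs())
E
```

```text
scene 348.8863806890412 252.2654840788099 197.6273995542321 [995.62990561 481.04591032 954.11671413]
side 366.1875702384583 263.2810172012247 186.08751789968977 [ 409.28814435 -814.22002359  974.78462826]
{'time_s': 0.1, 'joints': array([ 6.19829887e+01,  1.24747203e+01,  9.25217345e+01, -2.27104877e-03,
        7.51300598e+01, -6.42859627e+00]), 'joint_velocities': array([ 0.05773224, -0.03563778, -0.24680566,  0.1187537 , -0.03815741,
        0.02233331]), 'tau': array([-8.81738506e-04, -3.98077941e+01, -3.04971313e+01, -2.66339939e-04,
        4.28503627e-03,  3.48447270e-05]), 'eef_pos': array([229.5996803 , 580.50084911, 230.05175911]), 'tool_rot': array([[-9.29854553e-01,  3.67925948e-01, -1.00339633e-03],
       [ 3.67927257e-01,  9.29852496e-01, -1.96731968e-03],
       [ 2.09182628e-04, -2.19849802e-03, -9.99997561e-01]]), 'ft_force': array([-0.16134277,  0.26252299,  0.4003791 ]), 'torque': array([ 0.00744015, -0.01645908, -0.03321874]), 'finger_force': 0.0, 'opening': 0.9996861866081213}
```

View pics/scene0.png

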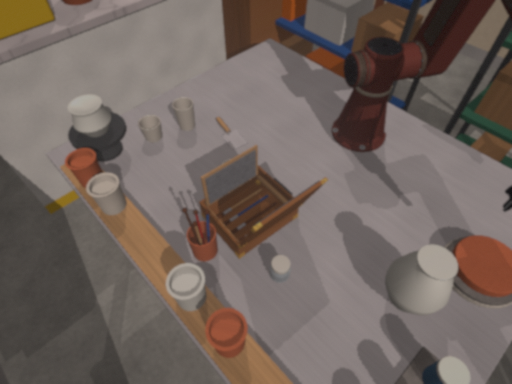

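View pics/side0.png

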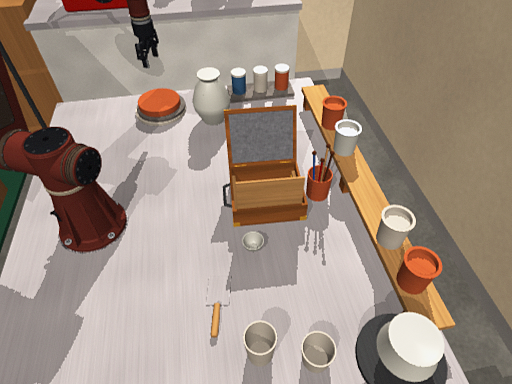

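The scene view shows the case at about (250,205) with its cover on the right and its flap upright at (230,178). The side view shows the felt side of the cover (262,135), the flap's outer face (268,193), the handle at (227,193) and the bowl at (253,241).

```bash
python3 - <<'E'
import cv2
a=cv2.imread("pics/scene0.png")[130:290,170:340]; b=cv2.imread("pics/side0.png")[95:260,205:345]
f=lambda i:cv2.resize(i,(400,600*0+int(400*i.shape[0]/i.shape[1])),interpolation=cv2.INTER_CUBIC)
a,b=f(a),f(b); h=max(a.shape[0],b.shape[0])
p=lambda i:cv2.copyMakeBorder(i,0,h-i.shape[0],0,0,0)
cv2.imwrite("pics/crop1.png",cv2.hconcat([p(a),p(b)])); print(a.shape,b.shape)
E
cat > h.py <<'E'
import numpy as np
def world(n):
    z=np.load(n); d=z["d"]; v,u=np.mgrid[:384,:512]
    P=np.stack([(u-z["cx"])/z["fx"]*d,(v-z["cy"])/z["fy"]*d,d],-1)
    W=(P-z["t"])@z["R"]; W[d==0]=np.nan
    return W,z["p"]
E
python3 - <<'E'
from h import *
np.set_printoptions(precision=0,suppress=True)
for n in("scene0.npz","side0.npz"):
    W,p=world(n)
    m=(W[...,2]>15)&(W[...,0]>350)&(W[...,0]<850)&(W[...,1]>-300)&(W[...,1]<450)
    import cv2
    k,l,s,c=cv2.connectedComponentsWithStats(m.astype(np.uint8))
    for i in range(1,k):
        if s[i,4]>40: q=W[l==i]; print(n,s[i],np.percentile(q,2,axis=0),np.percentile(q,98,axis=0))
W,p=world("side0.npz")
for v in range(105,225,6): print(v,W[v,262],W[v,245],p[v,262])
E
```

```text
(376, 400, 3) (471, 400, 3)
scene0.npz [ 182  145  146  115 5979] [461. -96.  16.] [793. 177. 266.]
scene0.npz [124 194  62  69 161] [ 845. -282.   78.] [850.  26.  83.]
scene0.npz [385 251  32  38 376] [424. 423.  72.] [500. 450. 174.]
scene0.npz [270 255  21  27 453] [629. 187.  18.] [680. 238.  73.]
scene0.npz [205 285  21  23  57] [845. 123.  77.] [850. 200.  85.]
scene0.npz [247 332  46  52 140] [845. 289.  76.] [850. 433.  83.]
side0.npz [ 197   87  111  138 8946] [ 415. -108.   22.] [697. 442. 261.]
side0.npz [ 307   99   72  151 1532] [ 721. -278.   20.] [849. 385. 201.]
side0.npz [379 215   9  20  77] [ 844. -296.  121.] [ 850. -268.  180.]
side0.npz [242 232  22  20 241] [ 468. -217.   16.] [ 530. -155.   41.]
105 [669. 558.  -1.] [593. 573.  -2.] [149 143 144]
111 [595. 166. 254.] [539. 169. 260.] [129  75  43]
117 [592. 150. 242.] [536. 157. 245.] [99 97 98]
123 [591. 146. 221.] [534. 148. 228.] [112 108 108]
129 [590. 139. 201.] [533. 143. 207.] [103 101 103]
135 [588. 128. 185.] [531. 135. 188.] [107 105 104]
141 [587. 127. 160.] [529. 128. 168.] [103 101 103]
147 [586. 118. 140.] [527. 121. 147.] [107 101 103]
153 [584. 109. 121.] [525. 113. 127.] [110 104 108]
159 [582. 100. 101.] [524. 106. 105.] [104 102 105]
165 [581.  93.  79.] [522. 100.  83.] [107  62  27]
171 [580.  90.  52.] [520.  95.  59.] [109  61  29]
177 [580.  89.  22.] [519.  94.  30.] [126  69  30]
183 [546. -91. 187.] [496. -87. 192.] [159 112  62]
189 [546. -90. 160.] [495. -87. 167.] [146 104  58]
195 [546. -89. 131.] [494. -87. 139.] [150 107  61]
201 [546. -89. 102.] [494. -85. 110.] [143  99  57]
207 [545. -95.  81.] [492. -87.  83.] [110  61  29]
213 [ 544. -101.   58.] [490. -96.  64.] [109  60  31]
219 [ 544. -101.   26.] [489. -97.  35.] [126  71  30]
```

View pics/crop1.png

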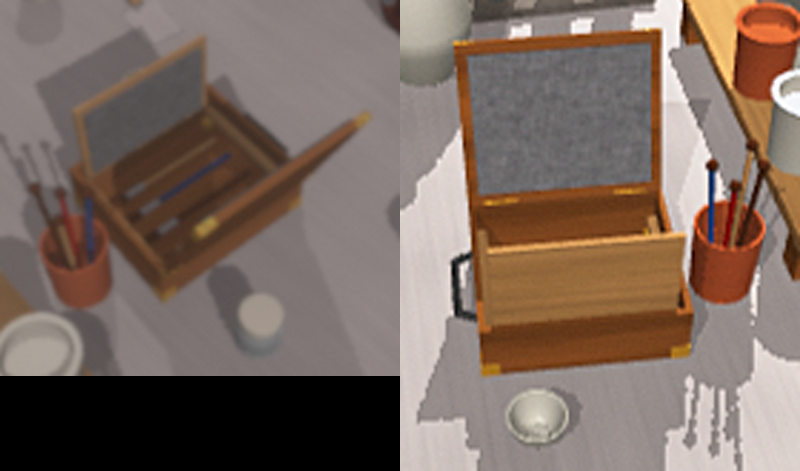

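The crops show the cover leaning back past upright (felt toward −y), the flap about upright with its outer face toward −y, and the case turned only slightly. Next I fit the planes from depth and cross-check the case corners.

```bash
cat > fit.py <<'E'
from h import *
import cv2
np.set_printoptions(precision=3,suppress=True)
W,p=world("side0.npz")
def plane(m):
    q=W[m]; q=q[~np.isnan(q).any(1)]
    for _ in range(4):
        c=q.mean(0); n=np.linalg.svd(q-c,full_matrices=False)[2][2]; q=q[abs((q-c)@n)<4]
    return c,n*np.sign(n[1]),q
def box(u0,u1,v0,v1):
    m=np.zeros((384,512),bool); m[v0:v1,u0:u1]=1; return m
for nm,b in dict(wall=(240,300,212,219),flap=(238,297,184,204),felt=(233,290,116,158)).items():
    c,n,q=plane(box(*b)); print(nm,c,n,"yaw",np.degrees(np.arctan2(-n[0],n[1])),"lean",np.degrees(np.arcsin(n[2])),len(q))
x,y,z=W[...,0],W[...,1],W[...,2]
m=(y>-115)&(y<-80)&(z>12)&(z<75)&(x>400)&(x<720); print("wall x",np.percentile(x[m],[0,1,5,95,99,100]))
m=(y>-105)&(y<-75)&(z>100)&(x>400)&(x<720); print("flap",np.percentile(x[m],[1,99]),np.percentile(z[m],[50,99,100]),np.percentile(y[m&(z>185)],[5,50,95]))
m=(y>85)&(y<200)&(z>100)&(x>400)&(x<690); print("cover",np.percentile(x[m],[1,99]),np.percentile(z[m],[99,100]), y[m&(z>255)].mean())
E
python3 fit.py
```

```text
wall [ 569.026 -102.311   43.223] [0.073 0.997 0.024] yaw -4.189302743804315 lean 1.3671458828765815 417
flap [561.843 -91.824 137.276] [0.07  0.998 0.004] yaw -4.008198096646998 lean 0.2376846470020372 1178
felt [585.324 129.539 176.846] [ 0.065  0.933 -0.353] yaw -3.9801188775036427 lean -20.68985444594826 2201
wall x [449.382 452.059 460.815 678.782 687.913 690.075]
flap [470.007 671.409] [152.866 195.603 197.242] [-98.246 -91.011 -83.659]
cover [469.23  687.607] [265.876 269.142] 166.4329018542601
```

Request:
carry_out:
  plan: [0,0,-62,0,0,-9,0,0,0,-124,0,0,-17.6,0,-587,-572,-129,0,0,-17.6,0,-587,-572,-129,0,0,-17.6,0,-587,-572,-129,0,0,-17.6,0]

```text
time_s: 0.72
eef_pos: [306.9, 408.3, 356.1]
tool_rot: [[-0.998, 0.069, 0.0], [0.069, 0.998, -0.001], [-0.0, -0.001, -1.0]]
ft_force: [1.1, -0.4, 0.1]
opening: 0.002
finger_force: 0.0
```

```bash
cat > case.py <<'E'
import numpy as np
from bench import bot
np.set_printoptions(precision=1,suppress=True)
C=np.array([577,-2.5,0]); c,s=np.cos(np.radians(-4)),np.sin(np.radians(-4))
R=np.array([[c,-s,0],[s,c,0],[0,0,1]])
o=bot.get_obs(); p=R.T@(o["eef_pos"]-C)
print("t",round(o["time_s"],2),"case pos",p,"force(case)",R.T@o["ft_force"],"open",round(o["opening"],2)); T=R.T@o["tool_rot"]; print(T)
import sys
if len(sys.argv)>1: print("shift",T.T@(np.array(eval(sys.argv[1]))-p))
E
python3 case.py "[0,-165,360]"
```

```text
t 0.72 case pos [-298.1  391.   356.1] force(case) [ 1.1 -0.4  0.1] open 0.0
[[-1. -0.  0.]
 [-0.  1. -0.]
 [-0. -0. -1.]]
shift [-297.4 -556.3   -3.6]
```

Request:
carry_out:
  plan: [-297,-556,-4,0,0,0,0,-297,-556,-4,0,0,0,0,-297,-556,-4,0,0,0,0,-297,-556,-4,0,0,0,0,-297,-556,-4,0,0,0,0]

```text
time_s: 1.35
eef_pos: [434.5, 123.0, 358.1]
tool_rot: [[-0.998, 0.069, 0.0], [0.069, 0.998, 0.0], [-0.0, 0.0, -1.0]]
ft_force: [1.4, 0.3, 0.1]
opening: -0.002
finger_force: 0.0
```

```bash
python3 case.py "[0,-165,360]"
```

```text
t 1.35 case pos [-150.9  115.2  358.1] force(case) [1.4 0.4 0.1] open -0.0
[[-1. -0.  0.]
 [-0.  1.  0.]
 [-0.  0. -1.]]
shift [-150.8 -280.3   -2. ]
```

Request:
carry_out:
  plan: [-151,-280,-2,0,0,0,0,-151,-280,-2,0,0,0,0,-151,-280,-2,0,0,0,0,-151,-280,-2,0,0,0,0,-151,-280,-2,0,0,0,0]

```text
time_s: 1.98
eef_pos: [563.5, -161.7, 359.8]
tool_rot: [[-0.998, 0.07, -0.001], [0.07, 0.998, 0.001], [0.001, 0.001, -1.0]]
ft_force: [0.3, -0.1, -0.0]
opening: -0.0
finger_force: 0.0
```

```bash
python3 case.py "[0,-165,360]"
python3 - <<'E'
from bench import bot
import cv2,numpy as np
p,d=bot.capture("wrist"); cv2.imwrite("pics/w1.png",p[:,:,::-1]); np.savez("w1.npz",p=p,d=d,**bot.camera_info("wrist"))
E
```

```text
t 1.98 case pos [  -2.3 -159.8  359.8] force(case) [ 0.3 -0.1 -0. ] open -0.0
[[-1.  0. -0.]
 [ 0.  1.  0.]
 [ 0.  0. -1.]]
shift [-2.3 -5.2 -0.2]
```

View pics/w1.png

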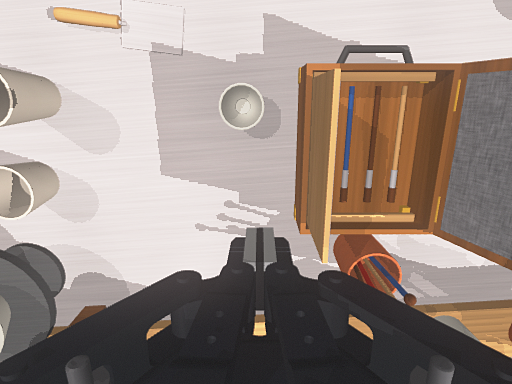

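The wrist view shows the fingers at (262,245), the flap seen edge-on from (335,68) to (322,262), and the bowl clear at (241,106). I check the flap's edge here against the estimate.

```bash
python3 - <<'E'
from h import *
np.set_printoptions(precision=0,suppress=True)
W,p=world("w1.npz"); C=np.array([577,-2.5,0]); a=np.radians(-4); c,s=np.cos(a),np.sin(a); R=np.array([[c,-s,0],[s,c,0],[0,0,1]])
L=(W-C)@R
x,y,z=L[...,0],L[...,1],L[...,2]
v,u=np.mgrid[:384,:512]
m=(u>305)&(u<345)&(v>60)&(v<265)&(z>188)&(z<205); print("flap top x",np.percentile(x[m],[1,50,99]),"y",np.percentile(y[m],[1,50,99]),"z",np.percentile(z[m],[5,50,95]))
m=(z>74)&(z<86)&(u>290)&(u<470)&(v<240); print("rim x",np.percentile(x[m],[1,99]),"y",np.percentile(y[m],[1,99]))
m=(z>25)&(z<42)&(u>210)&(u<270)&(v>70)&(v<140); print("bowl",x[m].mean(),y[m].mean())
E
```

```text
flap top x [-98. -12. 102.] y [-99. -95. -92.] z [190. 193. 194.]
rim x [-116.  122.] y [-109.   96.]
bowl -62.995515522115504 -197.32039223655826
```

Request:
carry_out:
  plan: [-2,15,62,0,0,0,0,-2,20,120,0,0,0,0,-2,20,170,0,0,0,0,-2,20,192,0,0,0,0,-2,35,192,0,0,0,0]

```text
time_s: 2.65
eef_pos: [565.2, -124.2, 165.1]
tool_rot: [[-0.997, 0.071, -0.006], [0.071, 0.997, 0.002], [0.007, 0.002, -1.0]]
ft_force: [0.2, -0.1, 1.1]
opening: 0.001
finger_force: 0.0
```

```bash
python3 case.py
```

```text
t 2.65 case pos [  -3.3 -122.2  165.1] force(case) [ 0.2 -0.   1.1] open 0.0
[[-1.  0. -0.]
 [ 0.  1.  0.]
 [ 0.  0. -1.]]
```

Request:
carry_out:
  plan: [0,12,0,0,0,0,0,0,20,0,0,0,0,0,0,30,0,0,0,0,0,0,40,0,0,0,0,0,0,47,0,0,0,0,0]

```text
time_s: 3.28
eef_pos: [571.3, -77.6, 168.8]
tool_rot: [[-0.998, 0.069, 0.001], [0.069, 0.998, -0.0], [-0.001, -0.0, -1.0]]
ft_force: [0.2, -1.6, -0.5]
opening: -0.004
finger_force: 0.6
```

```bash
python3 case.py
```

```text
t 3.27 case pos [ -0.5 -75.4 168.8] force(case) [ 0.3 -1.6 -0.5] open -0.0
[[-1. -0.  0.]
 [-0.  1. -0.]
 [-0. -0. -1.]]
```

Request:
carry_out:
  plan: [0,13,5,0,0,0,0,0,27,11,0,0,0,0,0,40,20,0,0,0,0,0,52,29,0,0,0,0,0,62,40,0,0,0,0]

```text
time_s: 3.9
eef_pos: [575.2, -15.2, 127.6]
tool_rot: [[-0.998, 0.069, -0.0], [0.069, 0.998, 0.0], [0.0, 0.0, -1.0]]
ft_force: [0.4, -0.2, 1.8]
opening: 0.003
finger_force: 0.7
```

```bash
python3 case.py
```

```text
t 3.9 case pos [ -0.9 -12.8 127.6] force(case) [ 0.4 -0.2  1.8] open 0.0
[[-1. -0. -0.]
 [-0.  1.  0.]
 [ 0.  0. -1.]]
```

Request:
carry_out:
  plan: [0,8,11,0,0,0,0,0,15,24,0,0,0,0,0,21,37,0,0,0,0,0,25,50,0,0,0,0,0,26,61,0,0,0,0]

```text
time_s: 4.53
eef_pos: [576.7, 9.9, 66.2]
tool_rot: [[-0.998, 0.07, -0.001], [0.07, 0.998, 0.0], [0.001, 0.0, -1.0]]
ft_force: [-0.2, 1.1, 1.1]
opening: 0.0
finger_force: 0.5
```

```bash
python3 case.py
```

```text
t 4.53 case pos [-1.2 12.4 66.2] force(case) [-0.3  1.1  1.1] open 0.0
[[-1. -0. -0.]
 [-0.  1.  0.]
 [ 0.  0. -1.]]
```

Request:
carry_out:
  plan: [0,0,3,0,0,0,0,0,0,5,0,0,0,0,0,0,7,0,0,0,0,0,0,8,0,0,0,0,0,0,8,0,0,0,0]

```text
time_s: 5.15
eef_pos: [577.2, 9.4, 61.0]
tool_rot: [[-0.998, 0.07, -0.0], [0.07, 0.998, -0.0], [0.0, -0.0, -1.0]]
ft_force: [-3.5, 0.6, 5.8]
opening: 0.005
finger_force: 3.5
```

```bash
python3 case.py
```

```text
t 5.15 case pos [-0.6 11.9 61. ] force(case) [-3.6  0.4  5.8] open 0.01
[[-1. -0. -0.]
 [-0.  1. -0.]
 [ 0. -0. -1.]]
```

Request:
carry_out:
  plan: [0,0,-40,0,0,0,0,0,0,-100,0,0,0,0,0,0,-162,0,0,0,0,0,0,-224,0,0,0,0,0,0,-286,0,0,0,0]

```text
time_s: 5.78
eef_pos: [576.8, 9.4, 347.8]
tool_rot: [[-0.998, 0.07, 0.001], [0.07, 0.998, -0.0], [-0.001, -0.0, -1.0]]
ft_force: [-0.1, -0.4, 0.2]
opening: -0.001
finger_force: 0.0
```

```bash
python3 - <<'E'
from bench import bot
import cv2,numpy as np
p,d=bot.capture("side"); q=bot.capture("scene")[0]
cv2.imwrite("pics/s2.png",cv2.hconcat([cv2.resize(p[80:260,190:360,::-1],(400,424)),cv2.resize(q[130:290,170:340,::-1],(400,424))]))
E
python3 case.py
```

```text
t 5.88 case pos [  3.5  11.8 356.5] force(case) [0.1 0.3 0.8] open 0.0
[[-1.  0.  0.]
 [-0.  1. -0.]
 [-0. -0. -1.]]
```

View pics/s2.png

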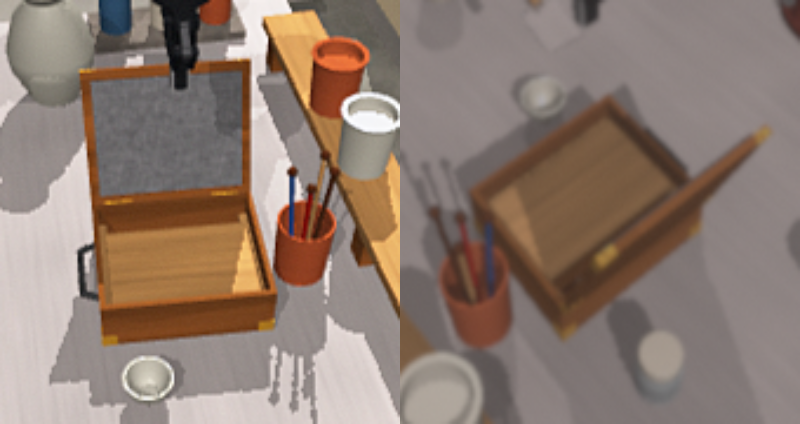

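The flap lies flat in the case and nothing else moved. Now over the cover and down behind it.

Request:
carry_out:
  plan: [0,60,-5,0,0,0,0,0,120,-5,0,0,0,0,0,180,-5,0,0,0,0,0,230,-5,0,0,0,0,0,233,10,0,0,0,0]

```text
time_s: 6.5
eef_pos: [593.5, 245.5, 336.0]
tool_rot: [[-0.998, 0.065, 0.003], [0.065, 0.998, 0.002], [-0.003, 0.002, -1.0]]
ft_force: [0.1, -0.7, -0.3]
opening: 0.002
finger_force: 0.0
```

```bash
python3 case.py
```

```text
t 6.5 case pos [ -0.8 248.6 336. ] force(case) [ 0.1 -0.7 -0.3] open 0.0
[[-1. -0.  0.]
 [-0.  1.  0.]
 [-0.  0. -1.]]
```

Request:
carry_out:
  plan: [0,0,55,0,0,0,0,0,0,108,0,0,0,0,0,-12,112,0,0,0,0,0,-30,112,0,0,0,0,0,-45,112,0,0,0,0]

```text
time_s: 7.12
eef_pos: [592.1, 195.5, 227.0]
tool_rot: [[-0.997, 0.071, 0.006], [0.071, 0.997, 0.001], [-0.006, 0.001, -1.0]]
ft_force: [0.3, 0.4, -0.1]
opening: 0.001
finger_force: 0.0
```

```bash
python3 case.py
```

```text
t 7.12 case pos [  1.3 198.6 227. ] force(case) [ 0.3  0.4 -0.1] open 0.0
[[-1.  0.  0.]
 [ 0.  1.  0.]
 [-0.  0. -1.]]
```

From y≈199, push to 100° and then to about 92°.

Request:
carry_out:
  plan: [0,-14,0,0,0,0,0,0,-28,-5,0,0,0,0,0,-42,-13,0,0,0,0,0,-57,-20,0,0,0,0,0,-72,-27,0,0,0,0]

```text
time_s: 7.75
eef_pos: [584.6, 124.3, 250.5]
tool_rot: [[-0.998, 0.07, -0.001], [0.07, 0.998, 0.0], [0.001, 0.0, -1.0]]
ft_force: [1.2, 1.7, -1.9]
opening: 0.002
finger_force: 1.3
```

```bash
python3 case.py
```

```text
t 7.75 case pos [ -1.2 127.1 250.5] force(case) [ 1.1  1.7 -1.9] open 0.0
[[-1.  0. -0.]
 [ 0.  1.  0.]
 [ 0.  0. -1.]]
```

Request:
carry_out:
  plan: [0,-17,-4,0,0,0,0,0,-34,-4,0,0,0,0,0,-51,-2,0,0,0,0,0,-66,2,0,0,0,0,0,-81,8,0,0,0,0]

```text
time_s: 8.38
eef_pos: [579.6, 43.2, 242.7]
tool_rot: [[-0.998, 0.07, 0.001], [0.07, 0.998, -0.001], [-0.001, -0.001, -1.0]]
ft_force: [0.6, 1.2, 3.1]
opening: 0.001
finger_force: 1.3
```

```bash
python3 case.py
```

```text
t 8.38 case pos [ -0.6  45.8 242.7] force(case) [0.5 1.2 3.1] open 0.0
[[-1. -0.  0.]
 [-0.  1. -0.]
 [-0. -0. -1.]]
```

Request:
carry_out:
  plan: [0,-13,6,0,0,0,0,0,-26,14,0,0,0,0,0,-39,23,0,0,0,0,0,-51,32,0,0,0,0,0,-66,48,0,0,0,0]

```text
time_s: 9.0
eef_pos: [575.3, -22.3, 194.1]
tool_rot: [[-0.998, 0.069, 0.001], [0.069, 0.998, -0.001], [-0.002, -0.001, -1.0]]
ft_force: [0.1, 0.3, 2.6]
opening: -0.001
finger_force: 1.2
```

```bash
python3 case.py
```

```text
t 9.0 case pos [ -0.3 -19.9 194.1] force(case) [0.  0.3 2.6] open -0.0
[[-1. -0.  0.]
 [-0.  1. -0.]
 [-0. -0. -1.]]
```

Request:
carry_out:
  plan: [0,-15,18,0,0,0,0,0,-26,38,0,0,0,0,0,-34,59,0,0,0,0,0,-39,76,0,0,0,0,0,-42,90,0,0,0,0]

```text
time_s: 9.62
eef_pos: [571.1, -63.4, 102.6]
tool_rot: [[-0.998, 0.07, -0.002], [0.07, 0.998, 0.0], [0.002, 0.0, -1.0]]
ft_force: [-0.7, 0.8, 1.7]
opening: -0.005
finger_force: 0.9
```

```bash
python3 case.py
```

```text
t 9.62 case pos [ -1.6 -61.2 102.6] force(case) [-0.8  0.7  1.7] open -0.01
[[-1.  0. -0.]
 [ 0.  1.  0.]
 [ 0.  0. -1.]]
```

Request:
carry_out:
  plan: [0,-1,6,0,0,0,0,0,-1,11,0,0,0,0,0,-1,14,0,0,0,0,0,-1,16,0,0,0,0,0,-1,16,0,0,0,0]

```text
time_s: 10.25
eef_pos: [571.8, -64.0, 89.9]
tool_rot: [[-0.998, 0.069, -0.001], [0.069, 0.998, -0.0], [0.001, -0.0, -1.0]]
ft_force: [-4.3, 0.6, 7.6]
opening: 0.001
finger_force: 3.7
```

```bash
python3 case.py
```

```text
t 10.25 case pos [ -0.9 -61.8  89.9] force(case) [-4.3  0.3  7.6] open 0.0
[[-1. -0. -0.]
 [-0.  1. -0.]
 [ 0. -0. -1.]]
```

The cover is on its stop: the tip is at z = 89.9 mm and reads 7.6 N. Now I retreat and check.

Request:
carry_out:
  plan: [0,0,-30,0,0,0,0,0,0,-80,0,0,0,0,0,0,-140,0,0,0,0,0,0,-200,0,0,0,0,0,0,-200,0,0,0,0]

```text
time_s: 10.88
eef_pos: [576.0, -64.8, 296.7]
tool_rot: [[-0.997, 0.069, 0.015], [0.069, 0.998, -0.003], [-0.015, -0.002, -1.0]]
ft_force: [-0.3, -0.4, -0.1]
opening: 0.001
finger_force: 0.0
```

```bash
python3 - <<'E'
from bench import bot
import cv2,numpy as np
p,d=bot.capture("side"); q=bot.capture("scene")[0]
cv2.imwrite("pics/s3.png",cv2.hconcat([cv2.resize(p[80:260,190:360,::-1],(400,424)),cv2.resize(q[130:290,170:340,::-1],(400,424))]))
np.savez("s3.npz",p=p,d=d,**bot.camera_info("side"))
from h import world
W=world("s3.npz")[0]
for x,y in((500,-70),(640,-80),(500,60),(640,50)):
    m=np.hypot(W[...,0]-x,W[...,1]-y)<8; print(x,y,np.nanmedian(W[m][:,2]))
E
python3 case.py
```

```text
500 -70 88.01477532117391
640 -80 88.09177284264253
500 60 89.90206685308223
640 50 89.33195856228562
t 10.97 case pos [ -0.3 -61.7 289.5] force(case) [ 0.7  0.2 -0.7] open -0.0
[[-1. -0.  0.]
 [-0.  1. -0.]
 [-0. -0. -1.]]
```

View pics/s3.png

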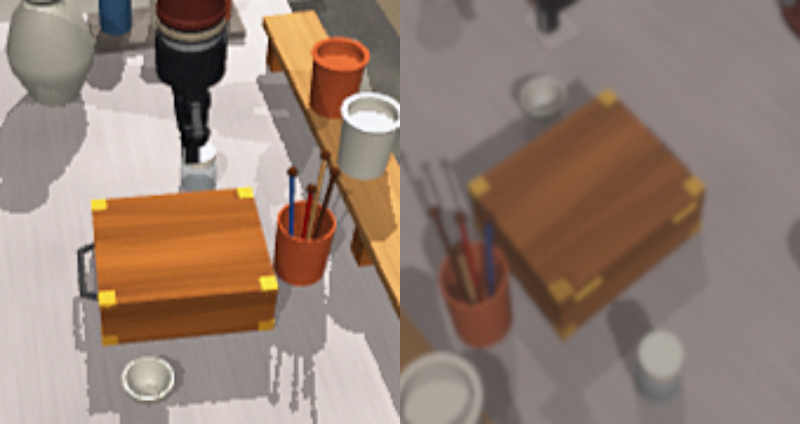

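The cover is flat and shut at about 89 mm, and the bowl, jar and crock stand where they were.

```bash
python3 -c "
from bench import bot
print(bot.finish_job())"
```

```text
the job is handed in; nothing more can be done
None
```

The flap was pushed down flat first, then the cover was swung fully shut (its top measures 88–90 mm above the bench). The things around the case that the last pictures show had not moved, and the job was handed in at about 11 s.

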